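# Load the tin dispenser and bolt it

### The job

Load the two tins from the white trough into the sloping tin dispenser at its high end, one by one, so that the red one runs down first and will be dispensed first, with the blue one behind it. Then bar the loading end: slide the barrel bolt across against its spring, turn its handle all the way down into the notch of the yellow plate so that it stays there, and let go, without pushing about the other things on the counter.

Things in the scene. Friction and masses are not known exactly. Their poses are not given: they have to be found in the camera images.
- dispenser: Fixed steel gravity-feed dispenser: open-topped chute 220 mm long, 78 mm wide inside, walls 5 mm. Origin: centre of its underside on the counter; +x runs up the chute, y across, z up. Floor rises 12 degrees towards +x: top 30 mm high at x = -105 mm, at a 68 mm high end wall, and 75 mm at x = +108, the open high end. Side walls rise 40 mm above the floor. The bolt stands on its -y side.
- first_place (a point): In the chute, the centre of a tin that rests against the low end wall.
- second_place (a point): In the chute, the centre of a tin that rests against the tin in the first place; 54 mm up the slope.
- load_point (a point): In the chute, the centre of a tin lying (axis along the dispenser's y) on the floor near the open high end, at x = +55 mm: lower a tin here, let go, and it rolls down by itself as the fingers are lifted clear.
- red_tin_center (a point): Centre of the red tin: a lying cylinder with two white bands, diameter 54 mm, length 70 mm, about 0.2 kg. At the start it lies in the trough, axis along the trough's y; the point turns as the tin rolls, its y stays the tin's axis.
- blue_tin_center (a point): Centre of the blue tin: same size as the red one, lying in the same trough beside it, 26 mm from it end to end.
- trough: Fixed low white plastic trough, 75 x 200 mm, holding the two tins end to end along its y; origin at the centre of its underside. The tins lie on its 4 mm base between two strips 10 mm high, 18 to 27 mm either side of the middle; which tin is at which end varies.
- bolt (a joint): Travel (m) of the bolt, a 12 mm steel rod along the dispenser's y at x = +22, z = 85 mm: 0 open, at the start; grows as it slides along the dispenser's +y across the chute; end stop 0.118. A spring pulls it back to 0 (2 N at 0, 6 N at 0.1): hold it until the handle is caught in the notch. Above 0.078 the rod is wholly across.
- handle (a joint): Angle (rad) of the bolt's handle about the rod: 0 straight up (start), 1.42 fully down, nearly level, pointing to the dispenser's -x. Light friction. A yellow plate before the 12 mm stem stops it at about 0.08 except at the plate's one notch, 19 mm wide, centred at a bolt travel of 0.081 to 0.099: adjustable, its place not reported; feel where the handle gives way, or look. It is caught there.
- knob (a point): Centre of the red knob on the handle, 70 mm from the rod's axis: a disc 26 mm in diameter, 24 mm wide along the dispenser's y, flat ends. It moves with the bolt and handle. Pinched over its flat ends it can be slid along y and pivots between lightly pinching fingers as the handle turns. Start: 155 mm above the counter, y = -200 mm in the dispenser's frame. The plate's top is 44 mm below it.
- squeeze: Bystander: orange squeeze bottle, 140 mm tall, 60 mm diameter, standing on the counter; leave alone.
- green_tin: Bystander: green tin standing upright, 70 mm tall; not to be loaded, leave alone.
- mug: Bystander: white mug, 90 mm tall; leave alone.
- jar: Bystander: amber jar, 90 mm tall; leave alone.
- spatula: Bystander: spatula lying on the counter; leave alone.
Not all that is in view belongs to the job. What is shaped like the part that bears blue_tin_center but purple or turquoise is not meant.

How it is judged:
By the outcome, as a careful person would: the job done as asked, in the order asked, and still so for the second after the job is handed in, with the robot touching nothing.
It also fails if it takes over 67 s, if anything falls off the work surface, if the arm or the gripper's body presses on something with over 40 N, if the wrist force passes 120 N, or if a joint passes its speed limit or range.

### The arm

A 6-joint arm with a two-finger parallel gripper is mounted at the origin on the work surface. World frame = base frame: x ahead of the robot, y to its left, z up, the work surface at z = 0. Lengths are in m, angles in rad, forces in N, time in s.
With the tool pointing down it reaches from about 0.375 to 0.975 m from the base axis. Payload 3.8 kg.
Tool frame: the origin (TCP) lies on the centre line of the jaws, within the pads' length; the fingertips stand 14 mm ahead of it and the grasp point (between the pads) lies 5 mm behind it; z points along the fingers, y is the line along which they close (so a half turn about z gives the same grasp; the last joint's range is limited). The gripper opens to 85 mm and grips with 20 to 120 N. Pads are 22 mm wide; open, the fingers measure 114 mm over their backs; the gripper's body (76 mm by 85 mm) begins 54 mm behind the grasp point. The pads swing forward as they close: fully open they stand 13 mm farther back than shut.
Start: joints at [1.228, 0.264, 1.604, -0, 1.274, -0.037], TCP at [0.203, 0.644, 0.245] pointing down, gripper open.
Joint ranges: [-2.63, 2.63], [-0.94, 2.18], [0.31, 2.57], [-1.31, 4.45], [0, 2.66], [-2.55, 2.55]. Speed limits (rad/s): [2.57, 2.57, 3.14, 3.14, 3.14, 3.14].

### API

Orientations are given as a rotation vector (axis times angle).
In Python, from workcell import bot, eyes, spot_in gives the robot as it stands.
- The arm moves only by the tool carry_out, never from a script. Its argument "series" is text: rows parted by semicolons, each of 4 numbers parted by spaces: the shift along the world's x, y, z in m, then the turn about the world's z in degrees. In form: tx ty tz roll; .... A call has 1 to 20 rows; each row shifts and turns the commanded pose from where the row before left it; what a row does not reach is not made up. A row lasts 1/8 s, in which the tool goes at most 62.5 mm and 10.7 degrees, less where a joint would pass 70% of its speed; a pose out of reach is approached as far as the arm can. A call is refused whole if a number of a shift passes 0.0625 or a number of a turn 10.7, either way. A call with a gripper value outside its range is refused whole. "jaw" is the gripper command: -1 is shut, 1 is fully open, values between are in proportion, set as the call begins (left out, the last holds). The fingers move at their own pace and stop on an object; "grip_force" is the grip in N (left out, the last holds). Time passes only in rows, so rows that do not move let the fingers close. It gives the time, the measured TCP pose, the force, the opening and the grip force at its end, in the units of the state.
- bot.read_state(): the state, without advancing time (a new reading comes with each control period).
- eyes.read_camera(name): name is "scene" or "side" or "wrist"; returns (picture, depth): 400x640x3 uint8, blue, green, red; 400x640 float32, m along the optical axis (not along the pixel's ray), 0 where there is no reading.
- eyes.get_calibration(name): a dict with "K" (3x3 intrinsics, pixels), "position" and "rotation" of the camera in the world; the wrist camera has in their place "T_tool_cam" (4x4, takes a point from camera to tool coordinates, whose origin is the TCP and whose axes are the flange's). Camera axes: x right, y down, z forward; pixel columns grow to the right and rows downward; lengths in m; the calibration is good to about 2 mm. A picture is of the moment at which its call begins: read the wrist's pose just before it. get_calibration takes no time and is no camera call.
- bot.finish_job(): hands the job in; it is judged then, once.
Trained networks look in the newest picture that a camera, given by its name, has taken for a name from the list of things; names that differ only in an ending like _2 or _b are one class to them, and where a whole thing is asked for, a point or a joint stands for the part that bears it (a point fixed in the world has none). Each returns a list of dicts, best first, with "score" (0 to 1); they miss things now and then, are a little off and sometimes report something else, mostly with a low value. They report only what shows in the picture. A call takes as long as a camera call. They do not tell look-alikes from the thing itself.
- spot_in(camera, target): "rect" ([centre column, centre row, width, height] in pixels, round what is visible of it).
The state is a dict: "time": time; "q": joint angles; "joint_vel": joint speeds; "joint_torque": joint torques, N m; "tool_pos": TCP position; "tcp_rot": TCP orientation; "wrist_force": force on the tool from outside, world axes, zero at the start; "torque": the same for the moment, N m; "width": opening from 0.0 (shut) to 1.0 (fully open); "grip_force": force on a finger pad.
Only numpy, scipy, OpenCV 4.12 (cv2) and the standard library are available. Lean on these libraries where they do the work, as an engineer would, in place of code of your own. Each camera call takes 0.05 s, during which the arm holds its last target. There are 200 camera calls.

## Working session

There is one attempt and no reset: what is moved stays moved. The work goes in short steps, Python scripts to look and compute and a tool call to move; the robot and the scene stay as the last step left them, time stands still between calls to the robot, and variables do not carry over. Pictures are saved under pics/ and viewed, at most 10 in all, crops included, and the job is handed in when it is done.

Besides the shell and the picture viewer there is one more tool, called after "Call:" by a JSON object that holds its "fn" and its "kwargs". carry_out: Moves the arm, as the interface text tells. Its arguments: {"type":"object","properties":{"series":{"type":"string"},"jaw":{"type":"number"},"grip_force":{"type":"number"}},"required":["series"]}

```bash
mkdir -p pics; cat > h.py <<'E'
import numpy as np,cv2
from workcell import bot,eyes,spot_in
from scipy.spatial.transform import Rotation as R
def cam(name):
    s=bot.read_state(); im,d=eyes.read_camera(name); c=eyes.get_calibration(name)
    K=np.array(c["K"])
    if "T_tool_cam" in c:
        T=np.eye(4);T[:3,:3]=R.from_rotvec(s["tcp_rot"]).as_matrix();T[:3,3]=s["tool_pos"];T=T@np.array(c["T_tool_cam"])
    else:
        T=np.eye(4);r=np.array(c["rotation"]);T[:3,:3]=r if r.shape==(3,3) else R.from_rotvec(r).as_matrix();T[:3,3]=c["position"]
    v,u=np.mgrid[:400,:640]
    P=np.stack([(u-K[0,2])/K[0,0]*d,(v-K[1,2])/K[1,1]*d,d],-1)@T[:3,:3].T+T[:3,3]
    P[d==0]=np.nan
    return im,d,P
E
python3 - <<'E'
from h import *
print(bot.read_state())
for n in("scene","side"):
    im,d,P=cam(n); cv2.imwrite(f"pics/{n}0.png",im); np.save(f"{n}0.npy",P)
    for t in("dispenser","red_tin_center","blue_tin_center","trough","knob","bolt","green_tin","squeeze","mug","jar","spatula"):
        for o in spot_in(n,t)[:3]:
            c,r,w,h=o["rect"]; print(n,t,round(o["score"],2),[int(x) for x in o["rect"]],np.round(P[min(399,int(r)),min(639,int(c))],3))
E
```

```text
{'time': 0.0, 'q': array([ 1.22808625e+00,  2.64759446e-01,  1.60541307e+00,  2.21523407e-05,
        1.27367750e+00, -3.69014181e-02]), 'joint_vel': array([-4.72921462e-04,  4.67540373e-04,  3.40968892e-05,  1.00124961e-03,
       -2.63217036e-03,  1.25434009e-04]), 'joint_torque': array([-4.20024589e-04, -5.15129614e+01, -3.67304599e+01,  2.48297221e-05,
        1.31697144e-02,  1.87169491e-05]), 'tool_pos': array([0.20297514, 0.64301324, 0.24393665]), 'tcp_rot': array([-0.47843528, -3.10449442,  0.0034754 ]), 'wrist_force': array([ 0.36655741, -0.59546066,  0.52708592]), 'torque': array([0.02004653, 0.03390881, 0.04003538]), 'grip_force': 0.0, 'width': 1.0003219734723672}
scene dispenser 0.88 [407, 173, 99, 69] [0.568 0.158 0.089]
scene red_tin_center 0.79 [280, 226, 27, 29] [ 0.532 -0.261  0.054]
scene blue_tin_center 0.78 [200, 265, 22, 33] [ 0.541 -0.505  0.053]
scene blue_tin_center 0.73 [203, 223, 24, 16] [ 0.406 -0.45   0.048]
scene blue_tin_center 0.67 [312, 264, 19, 33] [ 0.698 -0.247  0.07 ]
scene trough 0.86 [270, 246, 71, 38] [ 0.551 -0.306  0.01 ]
scene trough 0.59 [37
[... 932 characters left out ...]
_tin_center 0.63 [338, 366, 32, 47] [ 0.386 -0.461  0.052]
side blue_tin_center 0.61 [379, 297, 42, 44] [ 0.519 -0.364  0.055]
side trough 0.56 [367, 297, 84, 68] [ 0.503 -0.345  0.041]
side knob 0.68 [310, 149, 12, 32] [0.545 0.034 0.137]
side bolt 0.74 [313, 156, 15, 37] [0.551 0.031 0.116]
side bolt 0.5 [270, 329, 139, 67] [ 0.312 -0.307  0.   ]
side green_tin 0.74 [418, 236, 26, 37] [ 0.672 -0.258  0.058]
side green_tin 0.5 [308, 148, 14, 32] [0.561 0.086 0.101]
side squeeze 0.93 [410, 195, 31, 57] [ 0.704 -0.167  0.091]
side mug 0.86 [230, 183, 40, 51] [0.349 0.06  0.081]
side jar 0.74 [264, 229, 28, 48] [ 0.374 -0.112  0.073]
side spatula 0.66 [268, 328, 140, 70] [ 0.309 -0.303  0.001]
```

```bash
python3 - <<'E'
import cv2
a=cv2.imread("pics/scene0.png")[120:310,170:480]; b=cv2.imread("pics/side0.png")[90:400,200:460]
cv2.imwrite("pics/a.png",cv2.resize(a,None,fx=2.55,fy=2.55,interpolation=2)); cv2.imwrite("pics/b.png",cv2.resize(b,None,fx=1.9,fy=1.9,interpolation=2))
E
```

```text
(no output)
```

View pics/a.png

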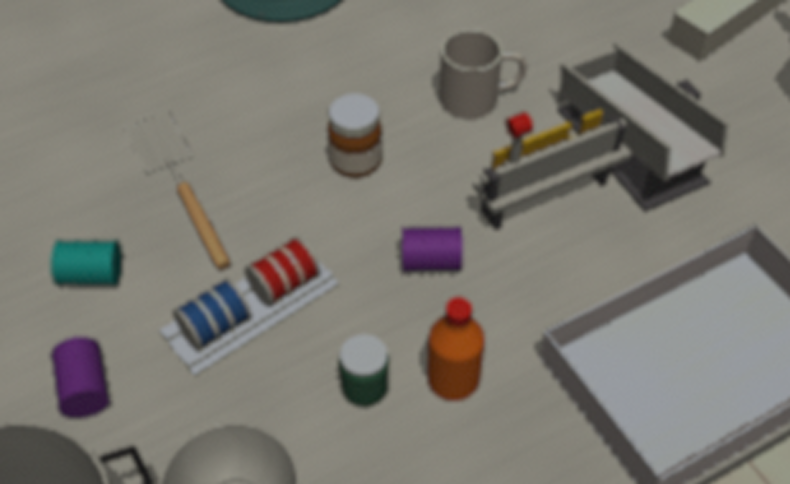

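View pics/b.png

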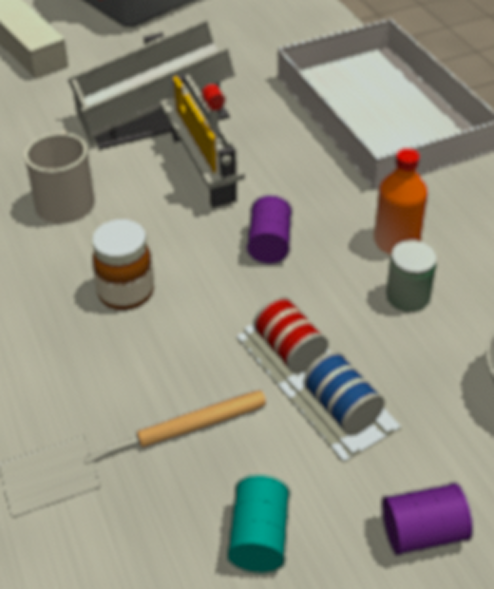

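The banded red tin at scene (281,226) and the banded blue tin at (253,243) lie in the trough. The unbanded turquoise one at (203,223) and purple ones at (200,265) and (339,217) are decoys, because they are off the trough and have the wrong colour. The chute's high end faces the camera, and the yellow plate's notch shows near (395,167).

```bash
python3 - <<'E'
from h import *
for n in("scene","side"):
    P=np.load(f"{n}0.npy"); im=cv2.imread(f"pics/{n}0.png"); H=cv2.cvtColor(im,cv2.COLOR_BGR2HSV)
    reg=(P[...,0]>.4)&(P[...,0]<.65)&(P[...,1]>-.48)&(P[...,1]<-.2)&(P[...,2]>.02)
    for nm,m in(("red",(H[...,0]<8)|(H[...,0]>172)),("blue",(H[...,0]>95)&(H[...,0]<118))):
        k=reg&m&(H[...,1]>110); p=P[k]; print(n,nm,len(p),np.round(np.median(p,0),3),p.min(0).round(3),p.max(0).round(3))
    rt=reg&(P[...,2]<.08); q=P[rt][:,:2]; c,_=cv2.PCACompute(q.astype(np.float32),None)[0:2]; v=_[0]; print("tin axis",c,np.degrees(np.arctan2(v[1],v[0])))
    k=(P[...,0]>.38)&(P[...,0]<.72)&(P[...,1]>.08)&(P[...,1]<.4)&(P[...,2]>.028)&(P[...,2]<.085); p=P[k]; rng=np.random.default_rng(0); best=(0,)
    for _ in range(3000):
        a=p[rng.choice(len(p),3,False)]; nn=np.cross(a[1]-a[0],a[2]-a[0]); l=np.linalg.norm(nn)
        if l<1e-6: continue
        nn/=l; nn*=np.sign(nn[2])
        if abs(np.degrees(np.arccos(nn[2]))-12)>3: continue
        i=abs((p-a[0])@nn)<.003
        if i.sum()>best[0]: best=(i.sum(),i)
    f=p[best[1]]; A=np.c_[f[:,:2],np.ones(len(f))]; g=np.linalg.lstsq(A,f[:,2],rcond=None)[0]
    print(n,"floor",len(f),g,"slope",np.degrees(np.arctan(np.hypot(*g[:2]))),"dir",np.degrees(np.arctan2(g[1],g[0])),f.mean(0),f.min(0),f.max(0))
    k=(H[...,0]>18)&(H[...,0]<32)&(H[...,1]>150)&(P[...,2]>.08)&(P[...,0]>.4)&(P[...,1]>-.05); p=P[k]; v=cv2.PCACompute(p[:,:2].astype(np.float32),None)[1][0]
    print("plate",len(p),p.mean(0),p.min(0),p.max(0),np.degrees(np.arctan2(v[1],v[0])))
E
```

```text
scene red 249 [ 0.529 -0.252  0.051] [ 0.496 -0.282  0.027] [ 0.548 -0.221  0.061]
scene blue 194 [ 0.544 -0.347  0.051] [ 0.511 -0.376  0.029] [ 0.562 -0.318  0.06 ]
tin axis [[ 0.51014584 -0.33422345]] 60.737938
scene floor 687 [ 0.2127589   0.03887876 -0.07377069] slope 12.204069821750142 dir 10.35575597896001 [0.55916386 0.23145614 0.05419512] [0.43190553 0.08148603 0.02832576] [0.64982562 0.28151981 0.07774248]
plate 149 [0.54625353 0.09073017 0.10316209] [0.53856428 0.01354012 0.08992503] [0.55193468 0.16390977 0.11362132] 87.7751
side red 455 [ 0.506 -0.255  0.053] [ 0.486 -0.289  0.029] [ 0.54  -0.217  0.06 ]
side blue 422 [ 0.52  -0.351  0.053] [ 0.502 -0.38   0.033] [ 0.552 -0.317  0.06 ]
tin axis [[ 0.5025846 -0.3301738]] 69.78232
side floor 623 [ 0.21192776 -0.01304429 -0.05806381] slope 11.987515281414176 dir -3.5221499536174825 [0.53855845 0.22359356 0.05315505] [0.42633426 0.08022469 0.02883485] [0.64927483 0.28691877 0.07847867]
plate 281 [0.54270044 0.08077828 0.09934648] [0.5364545  0.01007624 0.08005352] [0.56210843 0.19780973 0.11489304] 86.12386
```

Call:
{"fn": "carry_out", "kwargs": {"series": "0.0255 -0.0386 0.01 -4.5;0.0255 -0.0386 0.01 -4.5;0.0255 -0.0386 0.01 -4.5;0.0255 -0.0386 0.01 -4.5;0.0255 -0.0386 0.01 -4.5;0.0255 -0.0386 0.01 -4.5;0.0255 -0.0386 0.01 -4.5;0.0255 -0.0386 0.01 -4.5;0.0255 -0.0386 0.01 -4.5;0.0255 -0.0386 0.01 -4.5;0.0255 -0.0386 0.01 -4.5;0.0255 -0.0386 0.01 -4.5;0.0255 -0.0386 0.01 -4.5;0.0255 -0.0386 0.01 -4.5;0 0 0 0;0 0 0 0"}}

```text
time: 3.2
tool_pos: [0.5599, 0.1034, 0.385]
tcp_rot: [-2.03, -2.397, 0.0]
wrist_force: [0.5, -0.3, -0.6]
width: 1.005
grip_force: 0.0
```

```bash
python3 - <<'E'
from h import *
im,d,P=cam("wrist"); cv2.imwrite("pics/w1.png",im); np.savez("w1.npz",P=P)
print(bot.read_state()["tool_pos"],P[5,5],P[5,-5],P[-5,5],P[-5,-5])
E
```

```text
[0.55964406 0.10390365 0.38494703] [ 0.04019654  0.24984287 -0.00138018] [ 1.67019914  0.75055848 -0.74820741] [0.48848693 0.10429991 0.46489032] [0.62592277 0.12830087 0.46572312]
```

View pics/w1.png

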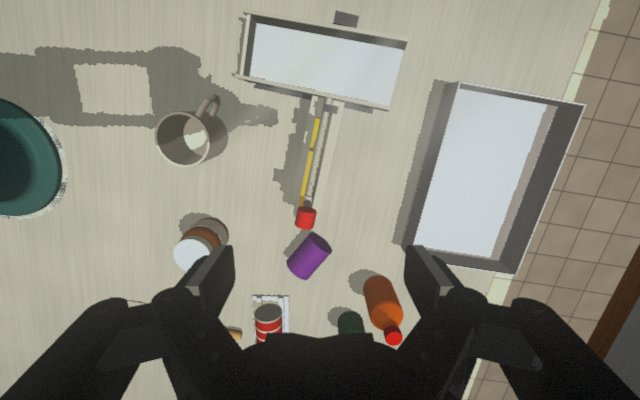

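The wrist picture shows the whole dispenser (chute corners about (245,13), (406,40), (388,108), (238,75)), the yellow plate from (318,118) to (303,205) with a break near (311,150), and the knob at (305,217).

```bash
python3 - <<'E'
from h import *
im=cv2.imread("pics/w1.png"); P=np.load("w1.npz")["P"]; H=cv2.cvtColor(im,cv2.COLOR_BGR2HSV)
v,u=np.mgrid[:400,:640]
k=(u>225)&(u<420)&(v<120)&(P[...,2]>.028)&(P[...,2]<.085); p=P[k]; rng=np.random.default_rng(0); best=(0,)
for _ in range(2000):
    a=p[rng.choice(len(p),3,False)]; nn=np.cross(a[1]-a[0],a[2]-a[0]); l=np.linalg.norm(nn)
    if l<1e-7: continue
    nn/=l; nn*=np.sign(nn[2])
    if abs(np.degrees(np.arccos(nn[2]))-12)>3: continue
    i=abs((p-a[0])@nn)<.002
    if i.sum()>best[0]: best=(i.sum(),i)
f=p[best[1]]; g=np.linalg.lstsq(np.c_[f[:,:2],np.ones(len(f))],f[:,2],rcond=None)[0]
print("floor",len(f),g,np.degrees(np.arctan(np.hypot(*g[:2]))),np.degrees(np.arctan2(g[1],g[0])))
r=cv2.minAreaRect(f[:,:2].astype(np.float32)); print("floor rect",r)
t=P[(u>225)&(u<420)&(v<120)&(P[...,2]>.062)]; 
r=cv2.minAreaRect(P[(u>225)&(u<420)&(v<110)&(P[...,2]>.03)][:,:2].astype(np.float32)); print("outer",r)
k=(H[...,0]>18)&(H[...,0]<32)&(H[...,1]>150)&(P[...,2]>.09)&(u>290)&(u<330)&(v<215); p=P[k]; e=cv2.PCACompute(p[:,:2].astype(np.float32),None)[1][0]; e*=np.sign(e[1])
s=np.sort(p[:,:2]@e); gaps=np.diff(s); j=gaps.argsort()[-4:]; print("plate",len(p),p.mean(0),np.degrees(np.arctan2(e[1],e[0])),s[0],s[-1],"gaps",[(s[i],s[i+1]) for i in j], "top z",np.percentile(p[:,2],95))
k=((H[...,0]<8)|(H[...,0]>172))&(H[...,1]>120)&(u>290)&(u<325)&(v>200)&(v<235); p=P[k]; p=p[p[:,2]>.1]; print("knob",len(p),p.min(0),p.max(0),p.mean(0),"s",p.mean(0)[:2]@e)
E
```

```text
floor 8300 [ 0.21252721 -0.01055054 -0.05931082] 12.012737783502502 -2.8420159690506686
floor rect ((0.5399008989334106, 0.22015181183815002), (0.11842119693756104, 0.21476814150810242), 87.52760314941406)
outer ((0.5360867977142334, 0.23657815158367157), (0.12336738407611847, 0.22594796121120453), 87.41603088378906)
plate 176 [0.54424866 0.09860624 0.11122668] 87.717735 0.06083823638236163 0.18678832049620459 gaps [(np.float64(0.11264967372646865), np.float64(0.11580573554948846)), (np.float64(0.12032877186976106), np.float64(0.12441020065029877)), (np.float64(0.12441020065029877), np.float64(0.13606952325193739)), (np.float64(0.13880550317341264), np.float64(0.16248196412755014))] top z 0.11254162997321514
knob 340 [0.53959909 0.02745547 0.15071246] [0.56388383 0.05185296 0.16958443] [0.55176608 0.04079052 0.16513958] s 0.06273081030229831
```

Call:
{"fn": "carry_out", "kwargs": {"series": "-0.004 -0.05 0 0;-0.004 -0.05 -0.01 0;-0.004 -0.05 -0.01 0;-0.004 -0.05 -0.01 0;-0.004 -0.05 -0.015 0;-0.004 -0.05 -0.02 0;-0.006 -0.04 -0.02 0;0 0 0 0;0 0 0 0"}}

```text
time: 4.38
tool_pos: [0.5304, -0.2353, 0.3004]
tcp_rot: [-2.029, -2.398, -0.001]
wrist_force: [0.6, 0.4, -0.7]
width: 1.0
grip_force: 0.0
```

```bash
python3 - <<'E'
from h import *
im,d,P=cam("wrist"); cv2.imwrite("pics/w2.png",im); H=cv2.cvtColor(im,cv2.COLOR_BGR2HSV); s=bot.read_state();print(s["tool_pos"],s["tcp_rot"])
# tins: points above 22mm inside trough region
reg=(P[...,0]>.45)&(P[...,0]<.6)&(P[...,1]>-.42)&(P[...,1]<-.19)&(P[...,2]>.045)&(P[...,2]<.075)
for nm,m in(("red",(H[...,0]<8)|(H[...,0]>172)),("blue",(H[...,0]>95)&(H[...,0]<118))):
    k=reg&m&(H[...,1]>110); p=P[k]; 
    if len(p): print(nm,len(p),p.mean(0).round(4),p.min(0).round(3),p.max(0).round(3))
q=P[reg][:,:2]; print(cv2.minAreaRect(q.astype(np.float32)))
# dispenser side walls check
W=np.load("w1.npz")["P"]; W=W[np.isfinite(W[...,2])]; a=np.radians(-2.6); o=np.array([.539,.241])
l=(W[:,:2]-o)@np.array([[np.cos(a),-np.sin(a)],[np.sin(a),np.cos(a)]]); hgt=W[:,2]-(.030+(l[:,0]+.105)*.2126)
k=(abs(l[:,0])<.1)&(abs(l[:,1])<.06)&(hgt>.034)&(hgt<.046); print(np.histogram(l[k,1],bins=np.arange(-.06,.061,.004)))
k=(abs(l[:,1])<.05)&(hgt>-.006)&(hgt<.045)&(W[:,2]>.025); print(l[k,0].min(),l[k,0].max())
E
```

```text
[ 0.53078481 -0.23516711  0.30101547] [2.02767973e+00 2.39876927e+00 1.41567864e-03]
red 1222 [ 0.5169 -0.252   0.0541] [ 0.49  -0.285  0.045] [ 0.543 -0.221  0.06 ]
blue 777 [ 0.533 -0.347  0.055] [ 0.509 -0.379  0.045] [ 0.556 -0.316  0.06 ]
((0.5238094925880432, -0.2994183897972107), (0.04636523500084877, 0.16593843698501587), 9.204789161682129)
(array([ 42,  29,   6, 177, 440,   5,   0,   0,   0,   0,   0,   0,   0,
         0,   0,   0,   0,   0,   0,   0,   0,   0,   0,   0, 591, 406,
        50,  58,  51,  12]), array([-6.00000000e-02, -5.60000000e-02, -5.20000000e-02, -4.80000000e-02,
       -4.40000000e-02, -4.00000000e-02, -3.60000000e-02, -3.20000000e-02,
       -2.80000000e-02, -2.40000000e-02, -2.00000000e-02, -1.60000000e-02,
       -1.20000000e-02, -8.00000000e-03, -4.00000000e-03,  5.55111512e-17,
        4.00000000e-03,  8.00000000e-03,  1.20000000e-02,  1.60000000e-02,
        2.00000000e-02,  2.40000000e-02,  2.80000000e-02,  3.20000000e-02,
        3.60000000e-02,  4.00000000e-02,  4.40000000e-02,  4.80000000e-02,
        5.20000000e-02,  5.60000000e-02,  6.00000000e-02]))
-0.115696747986587 0.11025238298667377
```

View pics/w2.png

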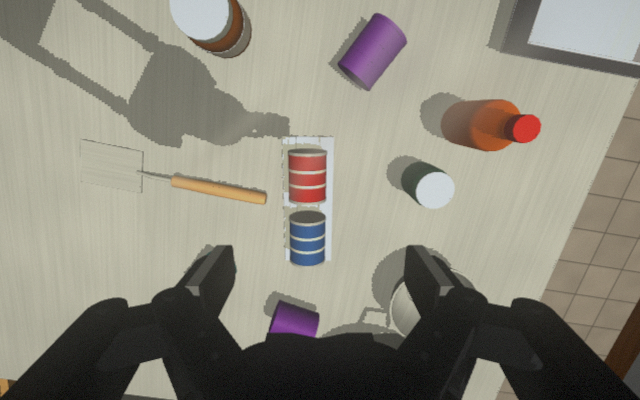

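The picture shows the banded red tin at (307,175) and the banded blue one at (307,238) in the trough, both clear of the spatula handle's end at (265,197). I'm picking up red first.

Call:
{"fn": "carry_out", "kwargs": {"series": "-0.007 -0.009 -0.04 0;-0.007 -0.0085 -0.05 0;0 0 -0.05 0;0 0 -0.05 0;0 0 -0.03 0;0 0 -0.02 0;0 0 -0.015 0;0 0 -0.0145 0;0 0 0 0;0 0 0 0", "jaw": 0.7}}

```text
time: 5.68
tool_pos: [0.5168, -0.2546, 0.0315]
tcp_rot: [2.03, 2.396, 0.0]
wrist_force: [-0.4, 0.2, 0.4]
width: 0.847
grip_force: 0.0
```

Call:
{"fn": "carry_out", "kwargs": {"series": "0 0 0 0;0 0 0 0;0 0 0 0;0 0 0 0;0 0 0 0", "jaw": -1, "grip_force": 35}}

```text
time: 6.3
tool_pos: [0.5171, -0.2547, 0.032]
tcp_rot: [2.029, 2.396, 0.001]
wrist_force: [-1.1, 0.4, 6.2]
width: 0.623
grip_force: 37.1
```

Call:
{"fn": "carry_out", "kwargs": {"series": "0 0 0.03 0;0 0 0.05 0;0 0 0.06 0;0 0.02 0.06 0;0.007 0.045 0.01 -1.2;0.007 0.045 0 -1.2;0.007 0.045 0 -1.2;0.008 0.045 0 -1.2;0.008 0.045 0 -1.2;0.008 0.045 0 -1.2;0.008 0.045 0 -1.2;0.008 0.045 0 -1.2;0.008 0.045 0 -1.2;0.008 0.045 0 -1;0.008 0.02 -0.02 0;0 0 -0.04 0;0 0 0 0;0 0 0 0"}}

```text
time: 8.55
tool_pos: [0.6013, 0.2353, 0.1805]
tcp_rot: [-2.266, -2.176, 0.0]
wrist_force: [-0.1, 0.4, -0.9]
width: 0.618
grip_force: 37.6
```

```bash
python3 - <<'E'
from h import *
im,d,P=cam("wrist"); cv2.imwrite("pics/w3.png",im); H=cv2.cvtColor(im,cv2.COLOR_BGR2HSV); s=bot.read_state();print(s["tool_pos"],s["tcp_rot"],s["width"],s["grip_force"])
a=np.radians(-2.6); o=np.array([.539,.2395]); Rm=np.array([[np.cos(a),-np.sin(a)],[np.sin(a),np.cos(a)]])
W=P[np.isfinite(P[...,2])]; l=(W[:,:2]-o)@Rm; hgt=W[:,2]-(.030+(l[:,0]+.105)*.2126)
k=(abs(l[:,0])<.1)&(abs(l[:,1])<.06)&(hgt>.034)&(hgt<.046); h,b=np.histogram(l[k,1],bins=np.arange(-.06,.061,.003)); print([(round(x,3),int(y)) for x,y in zip(b,h) if y])
k=((H[...,0]<8)|(H[...,0]>172))&(H[...,1]>110)&(np.hypot(P[...,0]-s["tool_pos"][0],P[...,1]-s["tool_pos"][1])<.06); p=P[k]; ll=(p[:,:2]-o)@Rm
print(len(p), ll.min(0) if len(p) else 0, ll.max(0) if len(p) else 0,p[:,2].max() if len(p) else 0)
print("tcp local",(s["tool_pos"][:2]-o)@Rm)
E
```

```text
[0.60202802 0.23545216 0.18164203] [2.26586095 2.17482816 0.00287923] 0.617014878031224 37.56674766540527
[(np.float64(-0.045), 209), (np.float64(-0.042), 593), (np.float64(-0.039), 247), (np.float64(0.036), 17), (np.float64(0.039), 1008), (np.float64(0.042), 1112), (np.float64(0.045), 104), (np.float64(0.048), 124), (np.float64(0.051), 103), (np.float64(0.054), 104), (np.float64(0.057), 104)]
10583 [ 0.0356022  -0.03071306] [0.08814098 0.03189607] 0.2630776209200989
tcp local [ 0.06314676 -0.00118454]
```

View pics/w3.png

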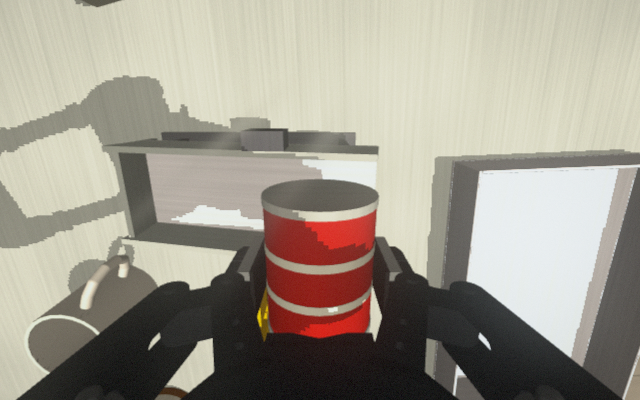

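The red tin sits square between the pads at (320,260), and its local y is centred within a millimetre between the chute walls. Lowering now.

Call:
{"fn": "carry_out", "kwargs": {"series": "-0.007 0 -0.02 0;0 0 -0.03 0;0 0 -0.02 0;0 0 -0.01 0;0 0 -0.006 0;0 0 0 0;0 0 0 0"}}

```text
time: 9.48
tool_pos: [0.5949, 0.2358, 0.095]
tcp_rot: [2.266, 2.176, 0.002]
wrist_force: [0.8, 0.4, -1.8]
width: 0.618
grip_force: 37.7
```

Call:
{"fn": "carry_out", "kwargs": {"series": "0 0 -0.0015 0;0 0 0 0;0 0 0 0"}}

```text
time: 9.85
tool_pos: [0.5944, 0.2356, 0.0929]
tcp_rot: [2.266, 2.176, 0.001]
wrist_force: [-0.1, 1.2, -0.6]
width: 0.616
grip_force: 37.7
```

Call:
{"fn": "carry_out", "kwargs": {"series": "0 0 0 0;0 0 0 0;0 0 0 0;0 0 0.02 0;0 0 0.03 0;0 0 0.04 0;0 0 0.04 0;0 0 0.02 0;0 0 0 0", "jaw": 0.6}}

```text
time: 10.98
tool_pos: [0.5955, 0.236, 0.2454]
tcp_rot: [2.264, 2.175, 0.007]
wrist_force: [0.4, 0.4, 0.8]
width: 0.8
grip_force: 0.0
```

```bash
cat > t.py <<'E'
from h import *
import sys
im,d,P=cam(sys.argv[1]); cv2.imwrite(f"pics/{sys.argv[2]}.png",im); H=cv2.cvtColor(im,cv2.COLOR_BGR2HSV); s=bot.read_state();print(s["tool_pos"])
a=np.radians(-2.6); o=np.array([.539,.2395]); Rm=np.array([[np.cos(a),-np.sin(a)],[np.sin(a),np.cos(a)]])
l=(P[...,:2]-o)@Rm; reg=(abs(l[...,0])<.12)&(abs(l[...,1])<.045)&(P[...,2]<.13)
for nm,m in(("red",(H[...,0]<8)|(H[...,0]>172)),("blue",(H[...,0]>95)&(H[...,0]<118))):
    k=m&(H[...,1]>110)&reg; 
    if k.sum()>20: print(nm,k.sum(),np.percentile(l[k],[2,98],axis=0).round(3).tolist(),P[k][:,2].max())
E
python3 t.py wrist w4; python3 t.py scene s4
```

```text
[0.59431531 0.23557735 0.24296227]
red 2168 [[-0.098, -0.03], [-0.052, 0.03]] 0.0919452504418396
[0.59353308 0.23525774 0.24136949]
red 184 [[-0.094, -0.029], [-0.051, 0.029]] 0.0923212715684063
```

Call:
{"fn": "carry_out", "kwargs": {"series": "-0.005 -0.03 0 1;-0.005 -0.05 0 1;-0.005 -0.05 0 1;-0.005 -0.05 0 1;-0.005 -0.05 0 1;-0.005 -0.05 0 1;-0.005 -0.05 0 1;-0.005 -0.05 0 1;-0.005 -0.05 0 1;-0.005 -0.05 0 1;-0.005 -0.05 0 1;-0.005 -0.043 0 0.8;0 -0.01 -0.02 0;0 0 -0.05 0;0 0 -0.05 0;0 0 -0.04 0;0 0 -0.03 0;0 0 -0.02 0;0 0 0 0", "jaw": 0.7}}

```text
time: 13.45
tool_pos: [0.5322, -0.3454, 0.0294]
tcp_rot: [-2.026, -2.393, 0.001]
wrist_force: [0.1, -0.5, 0.4]
width: 0.854
grip_force: 0.0
```

Call:
{"fn": "carry_out", "kwargs": {"series": "0 0 0.002 0;0 0 0 0;0 0 0 0;0 0 0 0;0 0 0 0", "jaw": -1}}

```text
time: 14.08
tool_pos: [0.5325, -0.3479, 0.0362]
tcp_rot: [-2.028, -2.396, 0.003]
wrist_force: [-7.2, -1.2, 1.8]
width: 0.62
grip_force: 37.4
```

Call:
{"fn": "carry_out", "kwargs": {"series": "0 0 0.03 0;0 0 0.05 0;0 0 0.06 0;0.002 0.02 0.06 0;0.005 0.05 0.01 -1;0.005 0.05 0 -1;0.005 0.05 0 -1;0.005 0.05 0 -1;0.005 0.05 0 -1;0.005 0.05 0 -1;0.005 0.05 0 -1;0.005 0.05 0 -1;0.005 0.05 0 -1;0.005 0.05 0 -1;0.005 0.05 0 -1;0.005 0.012 -0.02 -0.8;0 0 -0.04 0;0 0 0 0;0 0 0 0"}}

```text
time: 16.45
tool_pos: [0.5966, 0.2337, 0.1848]
tcp_rot: [2.267, 2.175, 0.001]
wrist_force: [1.2, -0.5, -2.0]
width: 0.618
grip_force: 37.9
```

```bash
python3 - <<'E'
from h import *
im,d,P=cam("wrist"); H=cv2.cvtColor(im,cv2.COLOR_BGR2HSV); s=bot.read_state();print(s["tool_pos"],s["width"],s["grip_force"])
a=np.radians(-2.6); o=np.array([.539,.2395]); Rm=np.array([[np.cos(a),-np.sin(a)],[np.sin(a),np.cos(a)]])
k=(H[...,0]>95)&(H[...,0]<118)&(H[...,1]>110)&(P[...,2]>.12)&(np.hypot(P[...,0]-s["tool_pos"][0],P[...,1]-s["tool_pos"][1])<.06); p=P[k]; ll=(p[:,:2]-o)@Rm
print(len(p),ll.min(0),ll.max(0),"tcp local",(s["tool_pos"][:2]-o)@Rm)
E
```

```text
[0.59730185 0.2339476  0.1858445 ] 0.6128953363105222 37.93829262256622
9189 [ 0.0044515  -0.03484699] [0.10760335 0.02758885] tcp local [ 0.05849371 -0.00290194]
```

Call:
{"fn": "carry_out", "kwargs": {"series": "-0.003 0.004 -0.02 0;0 0 -0.03 0;0 0 -0.02 0;0 0 -0.01 0;0 0 -0.006 0;0 0 -0.002 0;0 0 0 0;0 0 0 0"}}

```text
time: 17.5
tool_pos: [0.5939, 0.2386, 0.0966]
tcp_rot: [2.265, 2.175, 0.003]
wrist_force: [0.8, -0.3, -0.9]
width: 0.619
grip_force: 38.2
```

Call:
{"fn": "carry_out", "kwargs": {"series": "0 0 0 0;0 0 0 0;0 0 0 0;0 0 0.02 0;0 0 0.03 0;0 0 0.04 0;0 0 0.04 0;0 0 0.02 0;0 0 0 0", "jaw": 0.6}}

```text
time: 18.62
tool_pos: [0.5944, 0.2387, 0.2486]
tcp_rot: [2.264, 2.175, 0.007]
wrist_force: [0.2, -0.1, -0.1]
width: 0.8
grip_force: 0.0
```

```bash
python3 t.py wrist w5; python3 t.py scene s5
```

```text
[0.59331725 0.23831609 0.24625714]
red 2014 [[-0.098, -0.03], [-0.055, 0.03]] 0.09181172820556033
blue 1593 [[-0.043, -0.027], [-0.003, 0.031]] 0.10283114214611783
[0.59251944 0.23802677 0.24464604]
red 130 [[-0.094, -0.029], [-0.057, 0.028]] 0.09281343208450366
blue 101 [[-0.033, -0.025], [0.002, 0.028]] 0.10294421877277271
```

Call:
{"fn": "carry_out", "kwargs": {"series": "-0.0045 -0.022 0 10;-0.0045 -0.022 0 10;-0.0045 -0.022 0 10;-0.0045 -0.022 0 10;-0.0045 -0.022 0 10;-0.0045 -0.022 0 10;-0.0045 -0.022 0 10;-0.0045 -0.022 0 10;-0.0045 -0.022 0 9.7;0 0 0 0;0 0 0 0;0 0 0 0", "jaw": 0.1}}

```text
time: 20.23
tool_pos: [0.5525, 0.041, 0.2451]
tcp_rot: [-0.073, -3.14, -0.0]
wrist_force: [-0.5, -0.3, -0.3]
width: 0.551
grip_force: 0.0
```

```bash
python3 - <<'E'
from h import *
s=bot.read_state(); m=R.from_rotvec(s["tcp_rot"]).as_matrix(); print(s["tool_pos"],s["q"].round(2),s["width"],"closing",np.degrees(np.arctan2(m[1,1],m[0,1])))
im,d,P=cam("wrist"); cv2.imwrite("pics/w6.png",im); H=cv2.cvtColor(im,cv2.COLOR_BGR2HSV)
k=((H[...,0]<8)|(H[...,0]>172))&(H[...,1]>120)&(P[...,2]>.12)&(P[...,1]<.1); p=P[k]; print(len(p),p.min(0),p.max(0))
E
```

```text
[0.55252054 0.04098612 0.24514104] [ 0.03  0.04  1.86  0.    1.24 -1.5 ] 0.551267821555403 closing 87.3497506791689
922 [ 0.53838353 -0.13640527  0.12736825] [0.71106122 0.05024614 0.30467742]
```

View pics/w6.png

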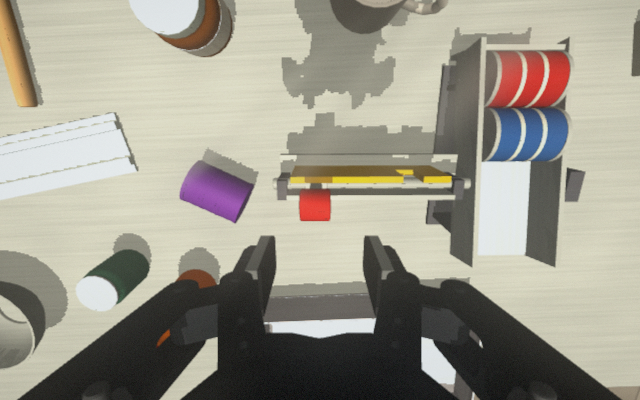

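The picture shows red at (528,78) and blue at (525,133) stacked in order in the chute. The knob is at (315,205), and the plate's notch lies between columns 404 and 424 at row 178.

```bash
python3 - <<'E'
from h import *
s=bot.read_state(); im,d,P=cam("wrist"); H=cv2.cvtColor(im,cv2.COLOR_BGR2HSV); v,u=np.mgrid[:400,:640]
k=((H[...,0]<8)|(H[...,0]>172))&(H[...,1]>120)&(abs(u-315)<25)&(abs(v-205)<25)&(P[...,2]>.1); p=P[k]; print("knob",len(p),p.min(0),p.max(0))
y=(H[...,0]>18)&(H[...,0]<32)&(H[...,1]>140)&(abs(v-175)<14)
for r in range(176,186):
    c=np.where(y[r]&(u[r]>270)&(u[r]<470))[0]
    if len(c)<2: continue
    for j in np.where(np.diff(c)>6)[0]: print(r,c[j],c[j+1],P[r,c[j]].round(4),P[r,c[j+1]].round(4))
E
```

```text
knob 930 [0.53842489 0.02686634 0.15561756] [0.56336653 0.0501926  0.16987084]
176 402 423 [0.5422 0.1195 0.1119] [0.5438 0.1401 0.109 ]
177 403 423 [0.5432 0.1206 0.1117] [0.5447 0.14   0.1092]
178 403 423 [0.5443 0.1207 0.1112] [0.5457 0.1402 0.109 ]
179 402 423 [0.5452 0.1199 0.1111] [0.5464 0.1398 0.1103]
180 402 423 [0.5459 0.1195 0.1125] [0.5472 0.1397 0.1107]
181 402 423 [0.5467 0.1194 0.113 ] [0.5482 0.1397 0.1108]
182 305 316 [0.5439 0.0292 0.1111] [0.5444 0.0395 0.1113]
182 320 332 [0.5444 0.0432 0.112 ] [0.545  0.0545 0.1115]
```

Call:
{"fn": "carry_out", "kwargs": {"series": "-0.0015 -0.001 -0.03 0;0 0 -0.03 0;0 0 -0.02 0;0 0 -0.015 0;0 0 0 0;0 0 0 0"}}

```text
time: 21.08
tool_pos: [0.5519, 0.0395, 0.1518]
tcp_rot: [0.072, 3.139, 0.0]
wrist_force: [-0.2, -0.1, 0.2]
width: 0.552
grip_force: 0.0
```

Call:
{"fn": "carry_out", "kwargs": {"series": "0 0 0 0;0 0 0 0;0 0 0 0;0 0 0 0;0 0 0 0", "jaw": -1, "grip_force": 20}}

```text
time: 21.7
tool_pos: [0.5521, 0.039, 0.1521]
tcp_rot: [0.072, 3.139, -0.001]
wrist_force: [0.2, -2.5, 6.1]
width: 0.277
grip_force: 23.6
```

Call:
{"fn": "carry_out", "kwargs": {"series": "0.0009 0.02 0 0;0.0009 0.02 0 0;0.0009 0.02 0 0;0.0009 0.02 0 0;0.0006 0.0115 0 0;0 0 0 0;0 0 0 0;0 0 0 0"}}

```text
time: 22.7
tool_pos: [0.556, 0.1298, 0.1521]
tcp_rot: [0.071, 3.139, -0.003]
wrist_force: [-0.8, -5.0, 6.0]
width: 0.279
grip_force: 23.8
```

Call:
{"fn": "carry_out", "kwargs": {"series": "-0.007 0.0003 -0.0004 0;-0.0069 0.0003 -0.001 0;-0.0068 0.0003 -0.0017 0;0 0 0 0;0 0 0 0"}}

```text
time: 23.32
tool_pos: [0.536, 0.1306, 0.149]
tcp_rot: [0.071, 3.138, -0.003]
wrist_force: [0.7, -5.4, 5.2]
width: 0.275
grip_force: 23.9
```

Call:
{"fn": "carry_out", "kwargs": {"series": "-0.0066 0.0003 -0.0024 0;-0.0063 0.0003 -0.0031 0;-0.0059 0.0003 -0.0037 0;-0.0056 0.0003 -0.0042 0;-0.005 0.0002 -0.0048 0;-0.0047 0.0002 -0.0052 0;-0.004 0.0002 -0.0057 0;-0.0036 0.0002 -0.006 0;-0.004 0.0002 -0.0097 0;-0.0017 0.0001 -0.0058 0;-0.0011 0 -0.0058 0;-0.0003 0 -0.002 0;0 0 0 0;0 0 0 0"}}

```text
time: 25.08
tool_pos: [0.4853, 0.1329, 0.0892]
tcp_rot: [-0.071, -3.14, 0.003]
wrist_force: [-1.2, -6.1, 2.9]
width: 0.273
grip_force: 30.7
```

Call:
{"fn": "carry_out", "kwargs": {"series": "0 0 -0.002 0;0 0 0 0;0 0 0 0"}}

```text
time: 25.45
tool_pos: [0.485, 0.133, 0.0872]
tcp_rot: [-0.071, -3.139, 0.003]
wrist_force: [-2.1, -5.2, 3.1]
width: 0.281
grip_force: 30.9
```

Call:
{"fn": "carry_out", "kwargs": {"series": "0 0 0 0;0 0 0 0;0 0 0 0;0 0 0 0;0 0 0.02 0;0 0 0.03 0;0 0 0.04 0;0 0 0.04 0;0 0 0.04 0;0 0 0 0", "jaw": 0.1}}

```text
time: 26.7
tool_pos: [0.4884, 0.1347, 0.2618]
tcp_rot: [0.071, 3.133, 0.003]
wrist_force: [0.1, 0.7, 0.4]
width: 0.548
grip_force: 0.0
```

```bash
python3 - <<'E'
from h import *
im,d,P=cam("wrist"); cv2.imwrite("pics/w7.png",im); H=cv2.cvtColor(im,cv2.COLOR_BGR2HSV)
l=(P[...,:2]-[.539,.2395])@np.array([[np.cos(-.0454),-np.sin(-.0454)],[np.sin(-.0454),np.cos(-.0454)]])
k=((H[...,0]<8)|(H[...,0]>172))&(H[...,1]>120)&(P[...,2]>.05)&(abs(l[...,0]+.03)<.08)&(l[...,1]<-.06)&(l[...,1]>-.24); print(k.sum(),l[k].min(0),l[k].max(0),P[k][:,2].min(),P[k][:,2].max())
im,_,_=cam("scene"); cv2.imwrite("pics/s7.png",cv2.resize(im[120:310,170:480],None,fx=2.5,fy=2.5))
E
```

```text
500 [-0.05931494 -0.1239996 ] [-0.03337976 -0.10158673] 0.09852702686084758 0.11396122517590723
```

View pics/w7.png

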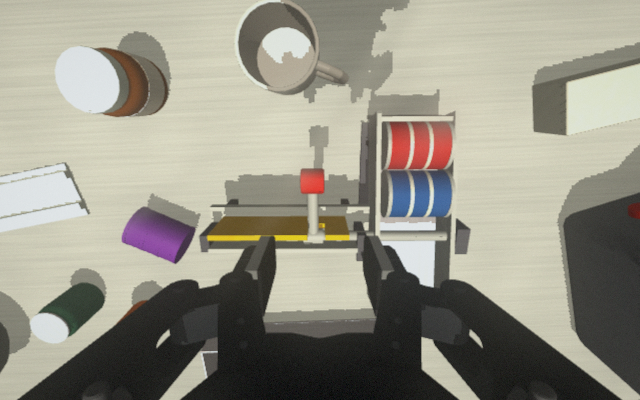

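The handle is down in the notch with its knob at (312,181), and the rod lies across the chute behind red (420,145) and blue (420,193). The knob may be about 0.02 rad short of fully down, so I'll press it lightly with the shut fingertips to be sure.

Call:
{"fn": "carry_out", "kwargs": {"series": "-0.001 -0.006 -0.03 0;0 0 -0.04 0;0 0 -0.03 0;0 0 -0.02 0;0 0 -0.01 0;0 0 0 0;0 0 0 0", "jaw": -1}}

```text
time: 27.68
tool_pos: [0.4854, 0.1281, 0.1279]
tcp_rot: [0.072, 3.14, 0.0]
wrist_force: [-0.3, 0.3, 0.2]
width: 0.001
grip_force: 0.0
```

Call:
{"fn": "carry_out", "kwargs": {"series": "0 0 -0.002 0;0 0 -0.002 0;0 0 0 0"}}

```text
time: 28.05
tool_pos: [0.4849, 0.128, 0.1234]
tcp_rot: [0.072, 3.141, 0.0]
wrist_force: [-0.2, 0.6, 0.3]
width: -0.001
grip_force: 0.0
```

Call:
{"fn": "carry_out", "kwargs": {"series": "0 0 -0.001 0;0 0 -0.001 0;0 0 0 0"}}

```text
time: 28.42
tool_pos: [0.485, 0.1281, 0.1223]
tcp_rot: [0.072, 3.141, 0.0]
wrist_force: [-2.5, -0.2, 7.1]
width: 0.004
grip_force: 3.1
```

Call:
{"fn": "carry_out", "kwargs": {"series": "0 0 -0.001 0;0 0 -0.001 0;0 0 0 0"}}

```text
time: 28.8
tool_pos: [0.4851, 0.1281, 0.1218]
tcp_rot: [-0.072, -3.141, -0.0]
wrist_force: [-8.0, -1.2, 15.6]
width: -0.001
grip_force: 8.2
```

Solid contact at tip height 0.108 m (knob centre 0.095 m), so the handle is at its lower stop. Retracting and checking once more.

Call:
{"fn": "carry_out", "kwargs": {"series": "0 0 0.03 0;0 0 0.05 0;0 0 0.05 0;0 0 0.02 0;0 0 0 0;0 0 0 0"}}

```text
time: 29.55
tool_pos: [0.4841, 0.1278, 0.2678]
tcp_rot: [-0.072, -3.139, 0.001]
wrist_force: [-0.3, 0.2, -0.1]
width: 0.0
grip_force: 0.0
```

```bash
python3 t.py scene s8; python3 - <<'E'
import cv2
im=cv2.imread("pics/s8.png"); cv2.imwrite("pics/s9.png",cv2.resize(im[120:310,170:480],None,fx=2.5,fy=2.5))
E
```

```text
[0.48382859 0.1277619  0.26733508]
red 125 [[-0.094, -0.029], [-0.058, 0.03]] 0.09387789692915038
blue 105 [[-0.032, -0.026], [0.001, 0.029]] 0.10174270786704098
```

View pics/s9.png

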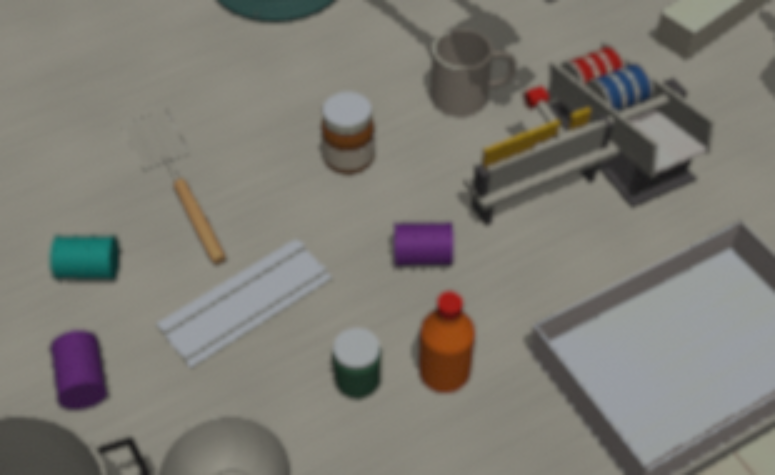

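The last view shows red below blue in the chute (crop (597,65) and (625,85)), the handle caught in the notch with its knob at (537,97), and the other things where they were.

```bash
python3 -c "from workcell import bot; print(bot.finish_job())"
```

```text
the job is handed in; nothing more can be done
None
```

The job is handed in: the red tin is at the low end of the dispenser with the blue one behind it, the bolt is across with its handle fully down in the notch, and the bystanders look unmoved in the last picture (about 30 s of the 67 s used).

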